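# Seat a power module in the corner of a rework nest and cam it tight

## Robot

A 6-joint arm with a two-finger parallel gripper is mounted at the origin on a cart in front of the work surface, level with it; the furniture and walls round the work are solid. World frame = base frame: x ahead of the robot, y to its left, z up, the work surface at z = 0. Lengths are in m, angles in rad, forces in N, time in s.
With the tool pointing down it reaches from about 0.25 to 0.85 m from the base axis. Payload 12.5 kg.
Tool frame: the origin (TCP) lies at the very end of the fingers, on their centre line; the grasp point (between the pads) lies 19 mm behind it; z points along the fingers, y is the line along which they close (so a half turn about z gives the same grasp; the last joint's range is limited). The gripper opens to 93 mm and grips with 3 to 60 N. Pads are 15 mm wide; open, the fingers measure 128 mm over their backs; the gripper's body (75 mm by 188 mm) begins 65 mm behind the grasp point.
Start: joints at [1.261, 0.351, 1.652, -0, 1.139, -0.085], TCP at [0.123, 0.536, 0.219] pointing down, gripper open.
Joint ranges: [-2.75, 2.75], [-0.79, 2.1], [0.01, 2.65], [-1.57, 4.71], [0.07, 3.14], [-2.87, 2.87]. Speed limits (rad/s): [2.22, 2.22, 2.79, 3.14, 3.14, 3.14].

## Interface

Orientations are given as a rotation vector (axis times angle).
In Python, from rig import env gives the robot as it stands. The module is installed in compiled form; this text tells all that it offers.
- The arm moves only by the tool arm_command, never from a script. Its argument "deltas" is a list of rows, each a list of 7 numbers: the closure, from -1 (fully open) to 1 (shut), then the shift along the tool's x, y, z in units of 25 mm (1.0 is 25 mm), then the turn, a rotation vector about the tool's x, y, z in units of 6 degrees (1.0 is 6 degrees). In form: [[fingers, dx, dy, dz, wx, wy, wz], ...]. A call has 1 to 20 rows; each row shifts and turns the commanded pose from where the row before left it, along the tool's axes as they then stand; what a row does not reach is not made up. A row lasts 1/10 s, in which the tool goes at most 50 mm and 8.59 degrees, less where a joint would pass 70% of its speed; a pose out of reach is approached as far as the arm can. A call is refused whole if a number of a shift passes 1 or a number of a turn 1, either way. A call with a gripper value outside its range is refused whole. The fingers move at their own pace and stop on an object; the grip force is fixed at half the most. Time passes only in rows, so rows that do not move let the fingers close. It gives the time, the measured TCP pose, the force, the opening and the grip force at its end, in the units of the state.
- env.get_obs(): the state, without advancing time (a new reading comes with each control period).
- env.grab_frame(name): name is "scene" or "top" or "wrist"; returns the picture (400x640x3 uint8, red, green, blue); there is no depth.
- env.calibration(name): a dict with "camera_matrix" (3x3 intrinsics, pixels), "R" (3x3) and "t" (3): a world point X has camera coordinates R X + t. Camera axes: x right, y down, z forward; pixel columns grow to the right and rows downward; lengths in m; the calibration is good to about 2 mm. A picture is of the moment at which its call begins: read the wrist's pose just before it. calibration takes no time and is no camera call; for the wrist camera it gives the pose at the moment of the call.
- env.close_job(): hands the job in; it is judged then, once.
The state is a dict: "time": time; "joint_pos": joint angles; "joint_velocities": joint speeds; "joint_efforts": joint torques, N m; "position": TCP position; "tcp_rot": TCP orientation; "wrist_force": force on the tool from outside, world axes, zero at the start; "wrist_torque": the same for the moment, N m; "finger_gap": opening from 0.0 (shut) to 1.0 (fully open); "gripper_force": force on a finger pad.
Only numpy, scipy, OpenCV 4.12 (cv2) and the standard library are available. Lean on these libraries where they do the work, as an engineer would, in place of code of your own. Each camera call takes 0.05 s, during which the arm holds its last target. There are 200 camera calls.

## Task

Clamp the black power module in the rework nest: with the fingertips push it across the plate flat against the dark rail, then, keeping it against the rail, slide it along to the left, under the lip, until it sits fully home in the corner. Then push the red-knobbed cam lever round as far as it goes so that the cam locks the module in the corner. Do not pick the module up or tip it, and leave the board, reel, syringe and suction cup lying where they are.

Things in the scene. Friction and masses are not known exactly. Their poses are not given: they have to be found in the camera images.
- nest: Rework nest, a fixed fixture: aluminium plate 110 (x) x 190 (y) mm whose flat top (deck) is 14 mm above the nest's underside. It stands on the teal cutting mat, 3 mm thick. Origin: centre of the underside; x points away from the robot across the plate, y left along the rail, z up; turned up to 13 degrees. Rail on its far side, stop and lip at the rail's left end, cam before them.
- nest_corner (a point): Inner corner of the pocket at deck height, where the faces of rail and stop meet; in the nest's frame x = +42, y = +65, z = +14 mm. Axes as the nest's: +x into the rail, +y into the stop. Rail (159 mm long from here to the right) and stop (34 mm long) are dark steel, 11 mm high above the deck. The seated module's centre is at x = -18, y = -22.5 mm from here.
- lip (a point): Middle of the free edge of the bright steel lip, at its underside, 25 mm above the nest's underside. The lip is 3 mm thick, lies on the stop and reaches 8 mm over the pocket (top 28 mm above the nest's underside, x = +10 to +54, y = +57 to +88 mm in the nest's frame). Its underside is 11 mm above the deck, so the 9 mm high module gets under it only by sliding. Axes as the nest's.
- module: Loose power module: black block 36 (x) x 45 (y) x 9 mm, 30 to 60 g, bright heat plate on top, brass contacts on its long sides. Origin: centre of the underside. It slides easily on the deck (friction about 0.35). It starts on the right half of the plate, 15 to 45 mm short of the rail, turned up to 20 degrees from the nest. Seated, its 45 mm side lies along the rail and its 36 mm end against the stop.
- cam_lever (a joint): Angle of the cam lever, rad. 0 = open, pointing in the nest's -x (to the robot); grows counter-clockwise seen from above, knob going right, then away from the robot, to a dead stop at 1.55 (pointing in -y). Starts at 0 to 0.2, stays where left (about 1 N at the knob). Open, the cam clears a module on the rail by 4 to 6 mm; it bears on a seated one from about 1.35, tightening (a few N more) up to the stop.
- lever_pivot (a point): Upright pivot axis of the cam lever, fixed on the nest at x = -11.6, y = +44 mm in its frame, at mid height of the lever arm, 27.5 mm above the nest's underside. Hub 17 mm across, its bolt head ends 35 mm above the nest's underside; the cam disc under it, 26 mm across, is 5 mm off centre. Axes as the nest's.
- lever_knob (a point): Centre of the red knob at the lever's end, 56 mm from the pivot: an upright cylinder 17 mm across, from 23.5 to 43.5 mm above the nest's underside. The arm between hub and knob is 9 mm wide, from 24 to 31 mm above the nest's underside.
- test_board: Bystander: green-on-black circuit board 145 x 82 x 13 mm lying on the bench to the right of the nest; origin at its underside's centre, x along its length.
- wick_reel: Bystander: blue reel of desoldering wick, 38 mm across, 10 mm high, on the bench further left of the nest; origin at its underside's centre.
- flux_syringe: Bystander: white syringe 122 x 26 x 19 mm lying on the bench to the left of the nest; origin at its underside's centre, x along its length.
- suction_cup: Bystander: black rubber suction cup with a knob, 41 mm across, 30 mm high, standing on the mat close to the nest's left end; origin at its underside's centre.

How it is judged:
On the way, in this order (a step that is already met when the one before it is completed fails the run):
1. the module lies flat against the rail, still to the right of the pocket (x of module in the frame of nest_corner above -0.02 m and angle between the x axis of module and the x axis of nest_corner, either way round below 0.06 rad and y of module in the frame of nest_corner below -0.045 m), for 0.2 s.
2. the module is home in the corner, under the lip, with the cam lever still open (x of module in the frame of nest_corner above -0.02 m and angle between the x axis of module and the x axis of nest_corner, either way round below 0.06 rad and y of module in the frame of nest_corner above -0.0245 m and z of module in the frame of nest_corner below 0.0015 m and value of joint cam_lever below 0.7 rad), for 0.2 s.
At the end, for the whole second after the job is handed in: The module sits at rest in the corner, within 2 mm of the rail and of the stop, square to them within 3.4 degrees and flat on the deck; the cam lever is closed, past 1.45 rad, and the nest grips the module with over 3 N; the board, reel, syringe and suction cup are within 15 mm of where they lay (x of module in the frame of nest_corner above -0.02 m and angle between the x axis of module and the x axis of nest_corner, either way round below 0.06 rad and y of module in the frame of nest_corner above -0.0245 m and z of module in the frame of nest_corner below 0.0015 m and value of joint cam_lever above 1.45 rad and contact force between nest and module above 3 N and linear speed of module below 0.01 m/s and distance of each of test_board, wick_reel, flux_syringe, suction_cup from where it was at the start of the episode below 0.015 m); the robot touches nothing.
It fails at once if the module is lifted more than 6 mm off the deck or falls off it (z of module in the frame of nest_corner above 0.006 m or z of module in the frame of nest_corner below -0.004 m).
It fails at once if the module is tipped more than 14 degrees (angle between module's own z axis and vertical above 0.25 rad).
It fails at once if the module goes into the pocket's last 20 mm away from the rail (more than 4 mm off it) (y of module in the frame of nest_corner above -0.0425 m and x of module in the frame of nest_corner below -0.022 m).
It fails at once if the board, reel, syringe or suction cup is pushed more than 15 mm away (distance of any of test_board, wick_reel, flux_syringe, suction_cup from where it was at the start of the episode above 0.015 m).
It also fails if it takes over 58 s, if anything falls off the work surface, if the arm or the gripper's body presses on something with over 40 N, if the wrist force passes 120 N, or if a joint passes its speed limit or range.

## Working session

There is one attempt and no reset: what is moved stays moved. The work goes in short steps, Python scripts to look and compute and a tool call to move; the robot and the scene stay as the last step left them, time stands still between calls to the robot, and variables do not carry over. Pictures are saved under pics/ and viewed, at most 10 in all, crops included, and the job is handed in when it is done.

Besides the shell and the picture viewer there is one more tool, called after "Request:" as name([rows], argument=value, ...), one row to a line, values as JSON. arm_command: Moves the arm, as the interface text tells. Its arguments: {"type":"object","properties":{"deltas":{"type":"array","items":{"type":"array","items":{"type":"number"}}}},"required":["deltas"]}

```bash
mkdir -p pics; python3 - <<'E'
from rig import env
import cv2,numpy as np
for n in("top","scene"):
    im=env.grab_frame(n); cv2.imwrite(f"pics/{n}0.png",im[:,:,::-1])
    c=env.calibration(n); print(n,c["camera_matrix"].tolist(),c["R"].round(4).tolist(),c["t"].round(4).tolist())
o=env.get_obs(); print(o)
E
```

```text
top [[435.1575857249671, 0.0, 331.57790339052127], [0.0, 435.1575857249671, 201.51263741344042], [0.0, 0.0, 1.0]] [[0.0104, -0.9999, 0.002], [-0.9807, -0.0106, -0.1955], [0.1955, 0.0001, -0.9807]] [-0.0543, 0.4912, 1.1175]
scene [[400.69720020870517, 0.0, 316.01053641849836], [0.0, 400.69720020870517, 199.1691066724927], [0.0, 0.0, 1.0]] [[0.5649, -0.8251, -0.0097], [-0.5579, -0.3732, -0.7412], [0.608, 0.4241, -0.6712]] [-0.2935, 0.3013, 0.858]
{'time': 0.1, 'joint_pos': array([ 1.26140696e+00,  3.51183038e-01,  1.65234688e+00,  1.34629011e-05,
        1.13910755e+00, -8.45923575e-02]), 'joint_velocities': array([-0.00019665, -0.00143641, -0.0001099 ,  0.00065178,  0.00092587,
        0.00042452]), 'joint_efforts': array([ 4.72961301e-05, -4.98036718e+01, -2.85703558e+01,  7.00336858e-02,
        2.39097018e-02, -1.65018719e-05]), 'position': array([0.12247358, 0.53587581, 0.21815991]), 'tcp_rot': array([-3.52351758e-01, -3.12155249e+00,  1.60558327e-03]), 'wrist_force': array([-0.10166555,  0.42686163, -0.75328356]), 'wrist_torque': array([-0.00306296, -0.02316717,  0.04315732]), 'gripper_force': 0.0, 'finger_gap': 1.0021754436544015}
```

View pics/top0.png

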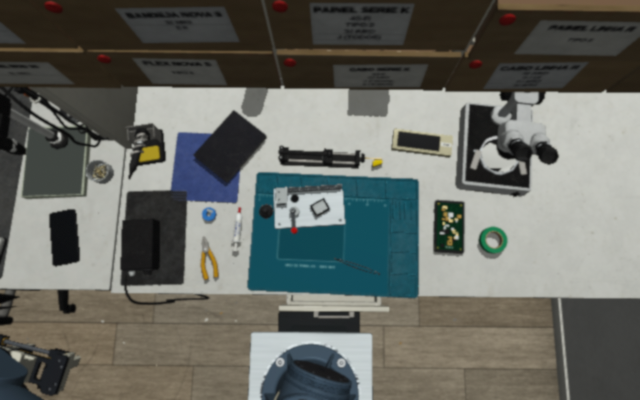

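View pics/scene0.png

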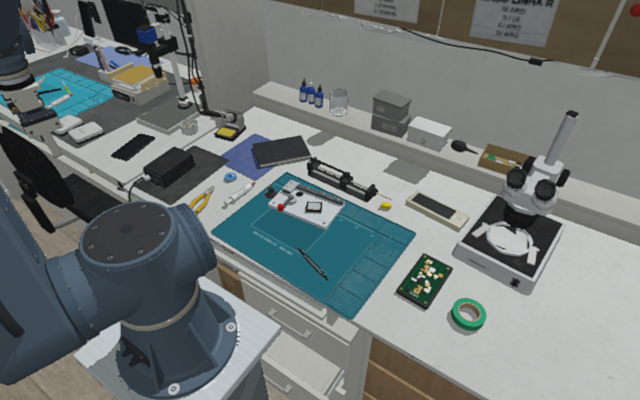

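The top view shows the nest around (310,206), the module at (320,207), the knob at (295,230) and the suction cup at (266,212). I'll locate these coarsely, then move the wrist camera over them.

```bash
cat > h.py <<'E'
from rig import env
import cv2,numpy as np
from scipy.spatial.transform import Rotation as Ro
def ray(c,uv,z):
    K,R,t=c["camera_matrix"],c["R"],c["t"]
    C=-R.T@t; d=R.T@np.linalg.inv(K)@np.array([*uv,1.]); return C+d*(z-C[2])/d[2]
def proj(c,X):
    p=c["camera_matrix"]@(c["R"]@np.asarray(X,float)+c["t"]); return p[:2]/p[2]
def delta(target,yaw_x):  # tool-down; yaw_x = world dir angle of tool x. returns shift in tool axes (units) and yaw units
    o=env.get_obs(); R=Ro.from_rotvec(o["tcp_rot"]).as_matrix()
    a=np.arctan2(R[1,0],R[0,0]); dz=(yaw_x-a+np.pi)%(2*np.pi)-np.pi
    return R.T@(np.array(target)-o["position"])/.025, -np.degrees(dz)/6
E
python3 - <<'E'
from h import *
c=env.calibration("top")
for n,uv,z in(("nest",(310,206),.017),("mod",(320,207),.026),("knob",(295,230),.04),("cup",(266,212),.02),("corn",(275,189),.028),("railR",(342,184),.028)): print(n,ray(c,uv,z).round(3))
o=env.get_obs();w=env.calibration("wrist");R=Ro.from_rotvec(o["tcp_rot"]).as_matrix()
print(R.round(3)); print("cam in tool",(R.T@(-w["R"].T@w["t"]-o["position"])).round(3),"axes",(R.T@w["R"].T).round(3)); print(w["camera_matrix"][0,0])
E
```

```text
nest [0.485 0.01  0.017]
mod [ 0.481 -0.018  0.026]
knob [0.415 0.048 0.04 ]
cup [0.466 0.13  0.02 ]
corn [0.529 0.106 0.028]
railR [ 0.545 -0.077  0.028]
[[-0.975  0.223 -0.   ]
 [ 0.223  0.975 -0.001]
 [ 0.    -0.001 -1.   ]]
cam in tool [ 0.071  0.001 -0.167] axes [[ 0.    -0.967 -0.255]
 [ 1.     0.001 -0.   ]
 [ 0.    -0.255  0.967]]
316.9739988639691
```

Request:
arm_command([
  [1, -1, -0.8, 0.15, 0, 0, 0],
  [1, -1, -0.8, 0.15, 0, 0, 0],
  [1, -1, -0.8, 0.15, 0, 0, 0],
  [1, -1, -0.8, 0.15, 0, 0, 0],
  [1, -1, -0.8, 0.15, 0, 0, 0],
  [1, -1, -0.8, 0.15, 0, 0, 0],
  [1, -1, -0.8, 0.15, 0, 0, 0],
  [1, -1, -0.8, 0.15, 0, 0, 0],
  [1, -1, -0.8, 0.15, 0, 0, 0],
  [1, -1, -0.8, 0.15, 0, 0, 0],
  [1, -1, -0.8, 0.15, 0, 0, 0],
  [1, -1, -0.8, 0.15, 0, 0, 0],
  [1, -1, -0.8, 0.15, 0, 0, 0],
  [1, -1, -0.8, 0.15, 0, 0, 0],
  [1, -1, -0.8, 0.15, 0, 0, 0],
  [1, -1, -0.8, 0.15, 0, 0, 0],
  [1, -1, -0.8, 0.15, 0, 0, 0],
  [1, -1, -0.8, 0.15, 0, 0, 0],
  [1, -1, -0.8, 0.15, 0, 0, 0],
  [1, -1, -0.8, 0.15, 0, 0, 0],
])

```text
time: 2.1
position: [0.5214, 0.0336, 0.1433]
tcp_rot: [-0.353, -3.121, 0.0]
wrist_force: [0.5, 0.8, 1.3]
finger_gap: -0.001
gripper_force: 0.0
```

Request:
arm_command([
  [1, -0.7, -0.4, 0, 0, 0, -1],
  [1, -0.7, -0.4, 0, 0, 0, -1],
  [1, 0, 0, 0, 0, 0, -1],
  [1, 0, 0, 0, 0, 0, 0],
  [1, 0, 0, 0, 0, 0, 0],
])

```text
time: 2.6
position: [0.5515, 0.0092, 0.1434]
tcp_rot: [0.136, -3.138, -0.0]
wrist_force: [-0.4, -0.2, -0.0]
finger_gap: 0.006
gripper_force: 0.0
```

```bash
python3 - <<'E'
from h import *
import pickle
c=env.calibration("wrist"); im=env.grab_frame("wrist"); cv2.imwrite("pics/w1.png",im[:,:,::-1])
pickle.dump(c,open("c1.pkl","wb")); print(env.get_obs()["position"])
E
```

```text
[0.55147327 0.00933001 0.14349913]
```

View pics/w1.png

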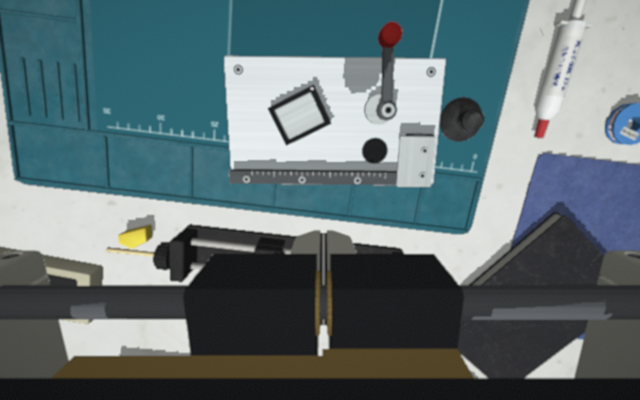

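The wrist view shows the plate with corners near (225,57) and (446,58). The rail front is at row ~165, the lip at (398–435,125–187), the module at (300,114), the knob at (390,36), the hub at (387,110) and the cup at (462,118). Next I'll measure these.

```bash
cat > meas.py <<'E'
from h import *
import pickle
c=pickle.load(open("c1.pkl","rb")); im=cv2.imread("pics/w1.png"); hsv=cv2.cvtColor(im,cv2.COLOR_BGR2HSV)
sat=hsv[:,:,1].astype(float); g=cv2.GaussianBlur(sat,(3,3),0)
def cross(line):  # sub-pixel crossing where saturation is steepest
    d=np.abs(np.diff(line)); i=d.argmax(); s=slice(max(i-2,0),i+3); return (d[s]*(np.arange(len(d))[s]+.5)).sum()/d[s].sum()
near=np.array([(u,45+cross(g[45:72,u])) for u in range(242,372,3)])
rt=np.array([(212+cross(g[v,212:245]),v) for v in range(66,156,3)])
lf=np.array([(425+cross(g[v,425:460]),v) for v in range(64,95,2)])
def line(px,z):
    P=np.array([ray(c,p,z)[:2] for p in px]); vx,vy,x,y=cv2.fitLine(P.astype(np.float32),cv2.DIST_HUBER,0,.0003,.0001).ravel()
    d=np.array([vx,vy]); n=np.array([-vy,vx]); return np.array([x,y]),d,np.abs((P-[x,y])@n).mean()
L={k:line(p,.017) for k,p in(("near",near),("rt",rt),("lf",lf))}
for k,(p,d,r) in L.items(): print(k,p.round(4),np.degrees(np.arctan2(d[1],d[0])).round(2),"res",r.round(5))
p,d,_=L["near"]; ey=d if d[1]>0 else -d; ex=np.array([ey[1],-ey[0]])
W=np.dot(L["lf"][0]-L["rt"][0],ey); print("width",W)
yc=(L["lf"][0]@ey+L["rt"][0]@ey)/2; xc=p@ex+.055; O=ex*xc+ey*yc; th=np.arctan2(ex[1],ex[0])
print("nest",O.round(4),"deg",np.degrees(th).round(2))
N=lambda P:np.array([(P[:2]-O)@ex,(P[:2]-O)@ey]); Wd=lambda a,b:O+a*ex+b*ey
# checks: knob
m=cv2.inRange(hsv,(0,120,60),(8,255,255))|cv2.inRange(hsv,(172,120,60),(180,255,255)); m[:,:340]=0;m[:,440:]=0;m[80:]=0
M=cv2.moments(m,True); uv=(M["m10"]/M["m00"],M["m01"]/M["m00"]); print("knob px",uv,"nest",N(ray(c,uv,.040)).round(4))
print("hub nest",N(ray(c,(387,110),.038)).round(4),"cup",N(ray(c,(462,118),.02)).round(4))
# module
v=hsv[:,:,2]; b=((v<75)).astype(np.uint8); b[:,:262]=0;b[:,338:]=0;b[:80]=0;b[150:]=0
cs=max(cv2.findContours(b,cv2.RETR_EXTERNAL,cv2.CHAIN_APPROX_NONE)[0],key=cv2.contourArea)
P=np.array([N(ray(c,q[0],.026)) for q in cs]); r=cv2.minAreaRect((P*1000).astype(np.float32)); print("module mm",r)
for a,bb in((42,65),(42,-94),(10,57),(54,57)): print((a,bb),proj(c,[*Wd(a/1000,bb/1000),.031 if bb==57 else .028]).round(1))
np.savez("nest.npz",O=O,ex=ex,ey=ey,th=th)
cr=cv2.resize(im[20:200,210:490],None,fx=2.8,fy=2.8,interpolation=cv2.INTER_CUBIC)
f=lambda X:tuple(int(t) for t in ((proj(c,X)-[210,20])*2.8))
for q in (cv2.boxPoints(r)/1000): cv2.circle(cr,f([*Wd(*q),.026]),3,(0,0,255),-1)
for q in((-.055,-.095),(-.055,.095),(.055,-.095)):cv2.circle(cr,f([*Wd(*q),.017]),3,(255,0,0),-1)
cv2.line(cr,f([*Wd(.042,-.094),.028]),f([*Wd(.042,.057),.028]),(0,255,0),1)
cv2.imwrite("pics/w1c.png",cr)
E
python3 meas.py
```

```text
near [ 0.4323 -0.0079] -85.73 res 0.00013
rt [ 0.4834 -0.0831] 4.52 res 0.00021
lf [0.4423 0.106 ] 4.6 res 0.00012
width 0.1915994
nest [0.4859 0.0132] deg 4.27
knob px (389.8223234624146, 34.47152619589977) nest [-0.0672  0.0419]
hub nest [-0.0108  0.0436] cup [-0.0052  0.1141]
module mm ((-6.055334091186523, -29.644662857055664), (34.20741653442383, 43.128021240234375), 26.233036041259766)
(42, 65) [404.8 171.5]
(42, -94) [228.1 169.3]
(10, 57) [399.3 135.4]
(54, 57) [395.7 185.1]
```

View pics/w1c.png

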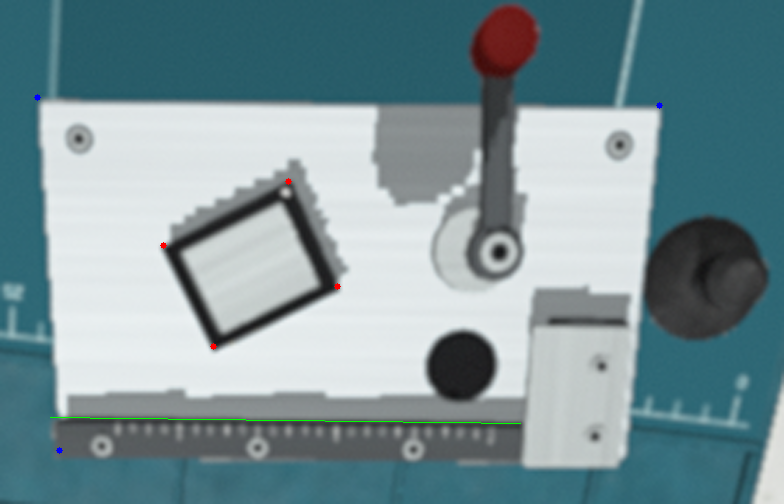

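The projected corners and rail line fit the picture, and the hub and knob agree with the given geometry to 1–2 mm. The module centre is at nest (-6,-30) mm, turned +26°.

```bash
cat >> h.py <<'E'
TH=np.radians(4.4); EX=np.array([np.cos(TH),np.sin(TH)]); EY=np.array([-EX[1],EX[0]]); O=np.array([.4863,.0132])
def nest_to_w(x,y): return O+EX*x/1000+EY*y/1000
def here():
    p=env.get_obs(); q=p["position"][:2]-O; return np.array([q@EX*1000,q@EY*1000,p["position"][2]*1000]).round(1)
def go(x,y,z,yaw): # nest mm, z world mm, yaw deg of tool x relative to nest x
    d,w=delta([*nest_to_w(x,y),z/1000],TH+np.radians(yaw)); print("here",here(),"shift",d.round(2),"turn",round(w,2))
E
python3 -c "
from h import *
go(-50,-30,60,180);go(-50,-30,20,180)"
```

```text
here [ 64.7  -8.9 143.5] shift [ 4.59 -0.8   3.34] turn 0.1
here [ 64.7  -8.9 143.5] shift [ 4.59 -0.8   4.94] turn 0.1
```

Request:
arm_command([
  [1, 1, -0.2, 0, 0, 0, 0.1],
  [1, 1, -0.2, 0.5, 0, 0, 0],
  [1, 1, -0.2, 0.7, 0, 0, 0],
  [1, 1, -0.2, 0.9, 0, 0, 0],
  [1, 0.6, 0, 0.9, 0, 0, 0],
  [1, 0, 0, 0.9, 0, 0, 0],
  [1, 0, 0, 0.8, 0, 0, 0],
  [1, 0, 0, 0.23, 0, 0, 0],
  [1, 0, 0, 0, 0, 0, 0],
  [1, 0, 0, 0, 0, 0, 0],
])

```text
time: 3.65
position: [0.4393, -0.0201, 0.0211]
tcp_rot: [-0.123, 3.138, -0.0]
wrist_force: [0.8, -0.2, -0.3]
finger_gap: 0.003
gripper_force: 0.0
```

```bash
python3 -c "
from h import *
go(-50,-30,20,180);go(-4,-30,20,180);print(env.get_obs()['wrist_force'])"
```

```text
here [-49.4 -29.6  21.1] shift [ 0.02 -0.02  0.04] turn 0.02
here [-49.4 -29.6  21.1] shift [-1.82 -0.02  0.04] turn 0.02
[ 0.80209473 -0.1970523  -0.30346384]
```

Request:
arm_command([
  [1, -0.2, 0, 0.04, 0, 0, 0],
  [1, -0.14, 0, 0, 0, 0, 0],
  [1, -0.14, 0, 0, 0, 0, 0],
  [1, -0.14, 0, 0, 0, 0, 0],
  [1, -0.14, 0, 0, 0, 0, 0],
  [1, -0.14, 0, 0, 0, 0, 0],
  [1, -0.14, 0, 0, 0, 0, 0],
  [1, -0.14, 0, 0, 0, 0, 0],
  [1, -0.14, 0, 0, 0, 0, 0],
  [1, -0.14, 0, 0, 0, 0, 0],
  [1, -0.14, 0, 0, 0, 0, 0],
  [1, -0.14, 0, 0, 0, 0, 0],
  [1, 0, 0, 0, 0, 0, 0],
])

```text
time: 4.95
position: [0.4827, -0.0167, 0.0194]
tcp_rot: [-0.124, 3.139, -0.0]
wrist_force: [-0.1, 0.6, -0.1]
finger_gap: 0.005
gripper_force: 0.0
```

Request:
arm_command([
  [1, -0.06, 0, 0, 0, 0, 0],
  [1, -0.06, 0, 0, 0, 0, 0],
  [1, 0, 0, 0, 0, 0, 0],
])

```text
time: 5.25
position: [0.4853, -0.0165, 0.0194]
tcp_rot: [-0.124, 3.139, -0.0]
wrist_force: [-0.7, -0.9, -0.4]
finger_gap: 0.003
gripper_force: 0.0
```

```bash
python3 - <<'E'
from h import *
import pickle
c=env.calibration("wrist"); im=env.grab_frame("wrist"); cv2.imwrite("pics/w2.png",im[:,:,::-1]); pickle.dump(c,open("c2.pkl","wb"))
print(here(),env.get_obs()["wrist_force"])
E
```

```text
[ -3.3 -29.6  19.4] [-0.40708396 -0.61344479 -0.22990598]
```

View pics/w2.png

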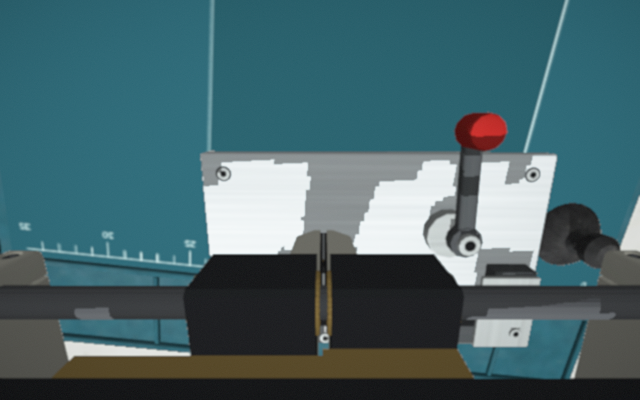

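The gripper hides the module in this view. The nest, lever and cup have not moved, and there is no rail contact force yet, so I'll keep creeping.

Request:
arm_command([
  [1, -0.04, 0, 0, 0, 0, 0],
  [1, -0.04, 0, 0, 0, 0, 0],
  [1, 0, 0, 0, 0, 0, 0],
])

```text
time: 5.6
position: [0.4858, -0.0163, 0.0191]
tcp_rot: [0.124, -3.136, -0.001]
wrist_force: [-7.3, -0.6, 2.7]
finger_gap: 0.006
gripper_force: 3.0
```

Request:
arm_command([
  [1, -0.04, 0, 0, 0, 0, 0],
  [1, 0, 0, 0, 0, 0, 0],
])

```text
time: 5.8
position: [0.4858, -0.0162, 0.0189]
tcp_rot: [0.124, -3.134, -0.001]
wrist_force: [-9.6, -1.5, 5.7]
finger_gap: 0.006
gripper_force: 4.9
```

Request:
arm_command([
  [1, -0.04, 0, 0, 0, 0, 0],
  [1, 0, 0, 0, 0, 0, 0],
])

```text
time: 6.0
position: [0.4858, -0.0161, 0.0186]
tcp_rot: [0.124, -3.131, -0.001]
wrist_force: [-13.6, -1.9, 6.7]
finger_gap: 0.004
gripper_force: 6.7
```

Request:
arm_command([
  [1, 0.3, 0, 0, 0, 0, 0],
  [1, 0.5, 0, -0.3, 0, 0, 0],
  [1, 0, 0, -1, 0, 0, 0],
  [1, 0, 0, -1, 0, 0, 0],
  [1, 0, 0.5, -1, 0, 0, 0],
  [1, -1, -0.5, -1, 0, 0, 0],
  [1, -1, -0.5, 0, 0, 0, 0],
  [1, -1, -0.5, 0, 0, 0, 0],
  [1, -0.5, -0.5, 0, 0, 0, 0],
  [1, 0, -0.5, 0, 0, 0, 0],
  [1, 0, 0, 0, 0, 0, 0],
])

```text
time: 7.1
position: [0.5597, -0.0618, 0.127]
tcp_rot: [0.122, -3.139, 0.0]
wrist_force: [-0.9, 0.4, -0.7]
finger_gap: 0.003
gripper_force: 0.0
```

```bash
python3 - <<'E'
from h import *
c=env.calibration("wrist"); im=env.grab_frame("wrist"); im=im[:,:,::-1].copy(); cv2.imwrite("pics/w3.png",im)
print(here(),env.get_obs()["wrist_force"],env.get_obs()["tcp_rot"])
p=lambda x,y,z:proj(c,[*nest_to_w(x,y),z])
ctr=p(24,-30,.026); u0,v0=(ctr-[110,70]).astype(int)
cr=cv2.resize(im[v0:v0+160,u0:u0+260],None,fx=3,fy=3,interpolation=cv2.INTER_CUBIC)
f=lambda *X:tuple(int(t) for t in ((p(*X)-[u0,v0])*3))
cv2.line(cr,f(42,-94,.028),f(42,57,.028),(0,255,0),1)
for q in((6,-52.5),(42,-52.5),(6,-7.5),(42,-7.5)):cv2.circle(cr,f(*q,.026),3,(0,0,255),-1)
cv2.imwrite("pics/w3c.png",cr); print(u0,v0)
E
```

```text
[ 67.2 -79.7 126.9] [-0.40020895 -0.50468691  0.05525579] [ 1.22215711e-01 -3.13873309e+00 -2.32517759e-04]
272 79
```

View pics/w3c.png

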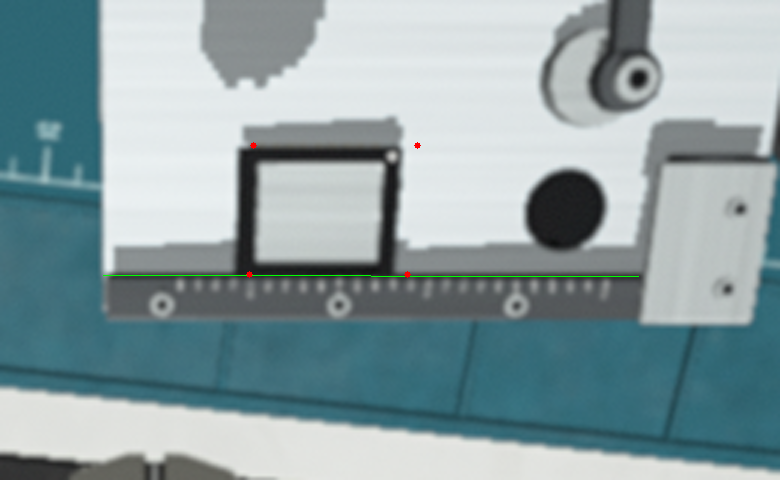

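The module is flush and square on the rail, with its centre at nest y≈-34 and right end ≈-56. Next is its right end.

```bash
python3 -c "
from h import *
go(24,-84,20,180);go(25,-20,20,180)"
```

```text
here [ 67.2 -79.7 126.9] shift [ 1.73 -0.17  4.28] turn 0.01
here [ 67.2 -79.7 126.9] shift [1.68 2.39 4.28] turn 0.01
```

Request:
arm_command([
  [1, 0.9, -0.17, 0, 0, 0, 0],
  [1, 0.83, 0, 0.4, 0, 0, 0],
  [1, 0, 0, 0.9, 0, 0, 0],
  [1, 0, 0, 0.9, 0, 0, 0],
  [1, 0, 0, 0.9, 0, 0, 0],
  [1, 0, 0, 0.8, 0, 0, 0],
  [1, 0, 0, 0.36, 0, 0, 0],
  [1, 0, 0, 0, 0, 0, 0],
  [1, 0, 0, 0, 0, 0, 0],
])

```text
time: 8.05
position: [0.5178, -0.0682, 0.0212]
tcp_rot: [-0.124, 3.138, -0.0]
wrist_force: [0.3, 0.2, 0.4]
finger_gap: 0.01
gripper_force: 0.0
```

```bash
python3 -c "
from h import *
go(25,-5,20,180);print(env.get_obs()['wrist_force'])"
```

```text
here [ 25.1 -83.6  21.2] shift [-0.    3.14  0.05] turn 0.02
[0.30329642 0.21273302 0.35988937]
```

Request:
arm_command([
  [1, 0, 0.15, 0.05, 0, 0, 0],
  [1, 0, 0.15, 0, 0, 0, 0],
  [1, 0, 0.15, 0, 0, 0, 0],
  [1, -0.004, 0.15, 0, 0, 0, 0],
  [1, -0.004, 0.15, 0, 0, 0, 0],
  [1, -0.004, 0.15, 0, 0, 0, 0],
  [1, -0.004, 0.15, 0, 0, 0, 0],
  [1, -0.004, 0.15, 0, 0, 0, 0],
  [1, -0.004, 0.15, 0, 0, 0, 0],
  [1, -0.004, 0.15, 0, 0, 0, 0],
  [1, -0.004, 0.15, 0, 0, 0, 0],
  [1, -0.004, 0.15, 0, 0, 0, 0],
  [1, -0.004, 0.15, 0, 0, 0, 0],
  [1, -0.004, 0.15, 0, 0, 0, 0],
])

```text
time: 9.45
position: [0.5146, -0.0156, 0.0191]
tcp_rot: [-0.124, 3.139, 0.0]
wrist_force: [0.7, -0.3, 0.5]
finger_gap: 0.003
gripper_force: 0.3
```

```bash
python3 - <<'E'
from h import *
c=env.calibration("wrist"); im=env.grab_frame("wrist"); im=im[:,:,::-1].copy(); cv2.imwrite("pics/w4.png",im)
print(here(),env.get_obs()["wrist_force"])
E
```

```text
[ 25.9 -30.5  19.1] [-0.55929466 -0.17465402  0.25844181]
```

View pics/w4.png

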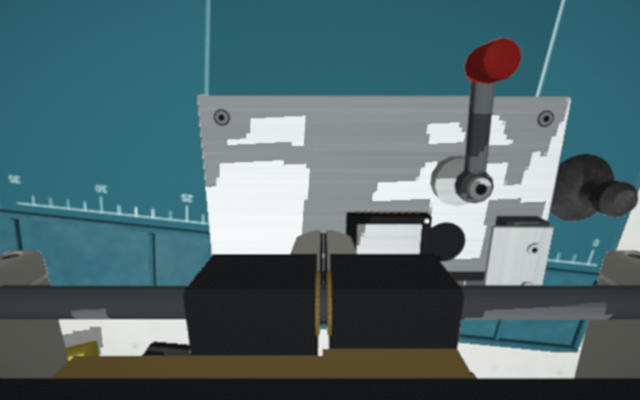

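The module's near edge at row ~213 (columns 348–432) is still parallel to the plate, with the fingers on its right end. I'll push on, then creep into the stop.

Request:
arm_command([
  [1, -0.004, 0.15, 0, 0, 0, 0],
  [1, -0.004, 0.15, 0, 0, 0, 0],
  [1, -0.004, 0.15, 0, 0, 0, 0],
  [1, -0.004, 0.15, 0, 0, 0, 0],
  [1, -0.004, 0.15, 0, 0, 0, 0],
  [1, -0.004, 0.15, 0, 0, 0, 0],
  [1, -0.004, 0.12, 0, 0, 0, 0],
  [1, -0.004, 0.1, 0, 0, 0, 0],
  [1, 0, 0, 0, 0, 0, 0],
])

```text
time: 10.4
position: [0.5132, 0.0123, 0.0191]
tcp_rot: [-0.124, 3.139, 0.0]
wrist_force: [-0.1, 0.5, -0.2]
finger_gap: 0.003
gripper_force: 0.0
```

Request:
arm_command([
  [1, 0, 0.04, 0, 0, 0, 0],
  [1, 0, 0.04, 0, 0, 0, 0],
  [1, 0, 0, 0, 0, 0, 0],
])

```text
time: 10.7
position: [0.513, 0.0141, 0.0192]
tcp_rot: [-0.124, 3.139, -0.0]
wrist_force: [-0.7, -0.4, 1.2]
finger_gap: 0.003
gripper_force: 0.0
```

```bash
python3 -c "
from h import *
go(25,2.5,20,180);print(env.get_obs()['wrist_force'])
c=env.calibration('wrist');im=env.grab_frame('wrist');cv2.imwrite('pics/w5.png',im[:,:,::-1])
for y in (20,60):print(proj(c,[*nest_to_w(6,y),.026]))
g=cv2.cvtColor(im,cv2.COLOR_RGB2GRAY)
u0=proj(c,[*nest_to_w(6,22),.026]);print([(int(u0[0])+k,(g[170:255,int(u0[0])+k]<70).argmax()+170) for k in range(0,70,8)])"
```

```text
here [26.7 -1.2 19.2] shift [ 0.07  0.15 -0.03] turn 0.02
[-0.72608964 -0.41797131  1.21226231]
[362.23713759 213.62355752]
[437.89654421 213.81319285]
[(366, np.int64(211)), (374, np.int64(211)), (382, np.int64(211)), (390, np.int64(211)), (398, np.int64(176)), (406, np.int64(170)), (414, np.int64(170)), (422, np.int64(170)), (430, np.int64(181))]
```

Request:
arm_command([
  [1, 0, 0.04, 0, 0, 0, 0],
  [1, 0, 0.04, 0, 0, 0, 0],
  [1, 0, 0.04, 0, 0, 0, 0],
  [1, 0, 0, 0, 0, 0, 0],
])

```text
time: 11.15
position: [0.5128, 0.0172, 0.0191]
tcp_rot: [0.124, -3.139, -0.0]
wrist_force: [-0.1, -0.4, -0.8]
finger_gap: 0.008
gripper_force: 0.0
```

Request:
arm_command([
  [1, 0, 0.04, 0, 0, 0, 0],
  [1, 0, 0, 0, 0, 0, 0],
])

```text
time: 11.35
position: [0.5127, 0.0181, 0.0191]
tcp_rot: [0.124, -3.139, -0.0]
wrist_force: [-0.5, -0.1, -1.0]
finger_gap: 0.008
gripper_force: 0.0
```

Request:
arm_command([
  [1, 0, 0.04, 0, 0, 0, 0],
  [1, 0, 0, 0, 0, 0, 0],
])

```text
time: 11.55
position: [0.5126, 0.0191, 0.0191]
tcp_rot: [0.124, -3.139, -0.0]
wrist_force: [0.2, -0.3, -0.6]
finger_gap: 0.007
gripper_force: 0.0
```

Request:
arm_command([
  [1, 0, 0.04, 0, 0, 0, 0],
  [1, 0, 0.04, 0, 0, 0, 0],
  [1, 0, 0, 0, 0, 0, 0],
])

```text
time: 11.85
position: [0.5125, 0.0211, 0.0191]
tcp_rot: [0.124, -3.139, -0.0]
wrist_force: [-0.3, 0.1, 0.3]
finger_gap: 0.004
gripper_force: 0.0
```

Request:
arm_command([
  [1, 0, 0.04, 0, 0, 0, 0],
  [1, 0, 0.04, 0, 0, 0, 0],
  [1, 0, 0, 0, 0, 0, 0],
])

```text
time: 12.15
position: [0.5124, 0.0228, 0.0192]
tcp_rot: [-0.124, 3.139, -0.001]
wrist_force: [-0.4, -2.8, 1.4]
finger_gap: 0.003
gripper_force: 1.7
```

Request:
arm_command([
  [1, 0, 0.04, 0, 0, 0, 0],
  [1, 0, 0.04, 0, 0, 0, 0],
  [1, 0, 0, 0, 0, 0, 0],
])

```text
time: 12.45
position: [0.5126, 0.0238, 0.0196]
tcp_rot: [-0.125, 3.138, -0.003]
wrist_force: [-1.9, -12.9, 5.9]
finger_gap: 0.005
gripper_force: 6.8
```

Request:
arm_command([
  [1, 0, 0, 0, 0, 0, 0],
  [1, 0, -0.3, 0, 0, 0, 0],
  [1, 0, -0.3, -0.3, 0, 0, 0],
  [1, 0, 0, -1, 0, 0, 0],
  [1, 0, 0, -1, 0, 0, 0],
  [1, -0.4, 0, -1, 0, 0, 0],
  [1, -0.8, 0.3, -0.9, 0, 0, 0],
  [1, -0.4, 0.3, 0, 0, 0, 0],
  [1, 0, 0, 0, 0, 0, 0],
  [1, 0, 0, 0, 0, 0, 0],
])

```text
time: 13.45
position: [0.5509, 0.0282, 0.1229]
tcp_rot: [0.125, -3.137, -0.0]
wrist_force: [0.5, 0.1, -0.9]
finger_gap: 0.007
gripper_force: 0.0
```

```bash
python3 - <<'E'
from h import *
c=env.calibration("wrist"); im=env.grab_frame("wrist"); im=im[:,:,::-1].copy(); cv2.imwrite("pics/w6.png",im)
print(here())
p=lambda x,y,z:proj(c,[*nest_to_w(x,y),z])
ctr=p(10,40,.026); u0,v0=(ctr-[120,110]).astype(int); u0=max(u0,0);v0=max(v0,0)
cr=cv2.resize(im[v0:v0+190,u0:u0+250],None,fx=3,fy=3,interpolation=cv2.INTER_CUBIC)
f=lambda *X:tuple(int(t) for t in ((p(*X)-[u0,v0])*3))
cv2.line(cr,f(42,-94,.028),f(42,57,.028),(0,255,0),1)
for q in((6,20),(42,20),(6,56)):cv2.circle(cr,f(*q,.026),2,(0,0,255),-1)
print([p(6,y,z).round(1) for y in(22,50) for z in(.017,.026)])
cv2.imwrite("pics/w6c.png",cr); print(u0,v0)
hsv=cv2.cvtColor(im,cv2.COLOR_BGR2HSV); m=cv2.inRange(hsv,(0,120,60),(8,255,255))|cv2.inRange(hsv,(172,120,60),(180,255,255)); n,l,s,ce=cv2.connectedComponentsWithStats(m)
for i in range(1,n):
    if s[i,4]>80: print("red",ce[i].round(1),s[i,4]); P=ray(c,ce[i],.042)[:2]-O; print(P@EX,P@EY)
E
```

```text
[ 65.4   9.8 122.9]
[array([337. , 129.7]), array([337.4, 130.2]), array([370.2, 129.8]), array([371.8, 130.3])]
239 25
red [367.9  25.7] 518
-0.06699042373006693 0.04181803073676999
red [534.7 126.3] 162
0.0019863503038945853 0.1717503419744353
```

View pics/w6c.png

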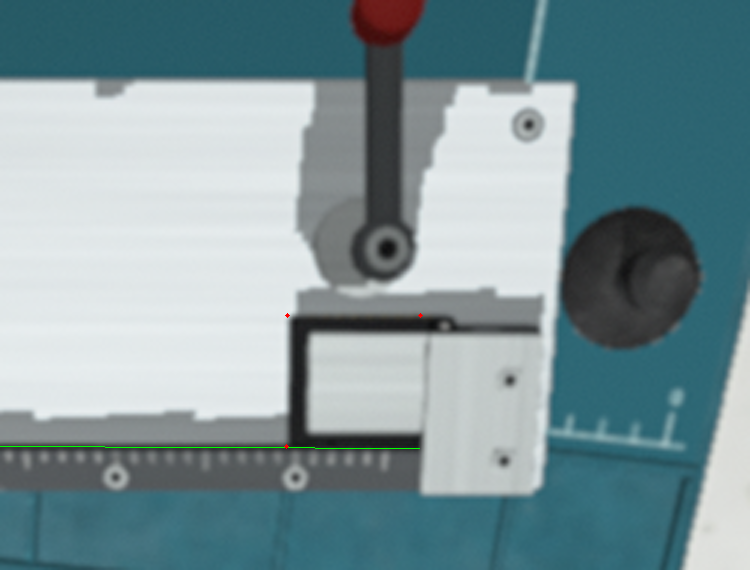

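The module sits in the corner under the lip. The lever is still open, with the knob at nest (-67,42). Next I'll go to the knob's left side with the tool turned.

```bash
python3 -c "
from h import *
go(-67.6,72,100,90);go(-67.6,72,34,90)"
```

```text
here [ 65.4   9.8 122.9] shift [5.31 2.5  0.93] turn 15.02
here [ 65.4   9.8 122.9] shift [5.3  2.5  3.57] turn 15.02
```

Request:
arm_command([
  [1, 0.9, 0.42, 0, 0, 0, 0],
  [1, 0.9, 0.42, 0, 0, 0, 0],
  [1, 0.9, 0.42, 0, 0, 0, 0],
  [1, 0.9, 0.42, 0, 0, 0, 0],
  [1, 0.9, 0.42, 0, 0, 0, 0],
  [1, 0.8, 0.4, 0, 0, 0, 0],
  [1, 0, 0, 0.1, 0, 0, 1],
  [1, 0, 0, 0.1, 0, 0, 1],
  [1, 0, 0, 0.1, 0, 0, 1],
  [1, 0, 0, 0.1, 0, 0, 1],
  [1, 0, 0, 0.1, 0, 0, 1],
  [1, 0, 0, 0.1, 0, 0, 1],
  [1, 0, 0, 0.1, 0, 0, 1],
  [1, 0, 0, 0.1, 0, 0, 1],
  [1, 0, 0, 0.1, 0, 0, 1],
  [1, 0, 0, 0, 0, 0, 1],
  [1, 0, 0, 0, 0, 0, 1],
  [1, 0, 0, 0, 0, 0, 1],
  [1, 0, 0, 0, 0, 0, 1],
  [1, 0, 0, 0, 0, 0, 1],
])

```text
time: 15.5
position: [0.4139, 0.0796, 0.1009]
tcp_rot: [-2.013, -2.41, 0.002]
wrist_force: [0.3, -0.2, -0.4]
finger_gap: 0.003
gripper_force: 0.0
```

Request:
arm_command([
  [1, 0, 0, 0, 0, 0, 1],
  [1, 0, 0, 0.9, 0, 0, 0],
  [1, 0, 0, 0.9, 0, 0, 0],
  [1, 0, 0, 0.87, 0, 0, 0],
  [1, 0, 0, 0, 0, 0, 0],
  [1, 0, 0, 0, 0, 0, 0],
])

```text
time: 16.1
position: [0.4143, 0.0798, 0.0348]
tcp_rot: [-2.132, -2.306, 0.002]
wrist_force: [-0.1, -0.5, 0.9]
finger_gap: 0.007
gripper_force: 0.0
```

```bash
python3 -c "
from h import *
go(-67.6,60,34,90);print(env.get_obs()['wrist_force'],env.get_obs()['joint_pos'])"
```

```text
here [-66.6  71.9  34.8] shift [-0.48 -0.04  0.03] turn 0.02
[-0.06075293 -0.46438504  0.90318205] [ 7.98283404e-02  4.44804046e-01  2.10566203e+00 -3.42947422e-05
  5.92849980e-01  1.15010874e-03]
```

Request:
arm_command([
  [1, -0.24, -0.04, 0.03, 0, 0, 0],
  [1, -0.24, 0, 0, 0, 0, 0],
  [1, -0.24, -0.06, 0, 0, 0, -1],
  [1, -0.24, -0.06, 0, 0, 0, -1],
  [1, -0.24, -0.06, 0, 0, 0, -1],
  [1, -0.24, -0.06, 0, 0, 0, -1],
  [1, -0.24, -0.06, 0, 0, 0, -1],
  [1, -0.24, -0.06, 0, 0, 0, -1],
  [1, 0, 0, 0, 0, 0, 0],
])

```text
time: 17.0
position: [0.4189, 0.0308, 0.0347]
tcp_rot: [1.313, 2.853, 0.001]
wrist_force: [0.2, -0.4, 0.2]
finger_gap: 0.006
gripper_force: 0.0
```

```bash
cat >> h.py <<'E'
def arc(phi,s=17.3,r=56):
    t=np.radians(phi); u=np.array([-np.cos(t),-np.sin(t)]); d=np.array([np.sin(t),-np.cos(t)])
    q=np.array([-11.6,44])+r*u-s*d; print(phi,q.round(1)); go(*q,34,90+phi)
def knob(name):
    c=env.calibration("wrist"); im=env.grab_frame("wrist")[:,:,::-1].copy(); cv2.imwrite(f"pics/{name}.png",im)
    hsv=cv2.cvtColor(im,cv2.COLOR_BGR2HSV); m=cv2.inRange(hsv,(0,120,60),(8,255,255))|cv2.inRange(hsv,(172,120,60),(180,255,255)); n,l,s,ce=cv2.connectedComponentsWithStats(m)
    for i in range(1,n):
        if s[i,4]>80:
            P=ray(c,ce[i],.040)[:2]-O; k=np.array([P@EX,P@EY])*1000; print("red",ce[i].round(),s[i,4],"nest",k.round(1),"ang",np.arctan2(44-k[1],-11.6-k[0]).round(3),"r",np.hypot(44-k[1],-11.6-k[0]).round(1))
E
python3 -c "
from h import *
arc(36);knob('k1');print(env.get_obs()['wrist_force'])"
```

```text
36 [-67.1  25.1]
here [-65.9  22.7  34.7] shift [0.1  0.02 0.03] turn 0.03
red [601.  70.] 446 nest [-13.3 175. ] ang -1.558 r 131.1
[ 1.54653006  0.00816149 -0.07954969]
```

Request:
arm_command([
  [1, -0.24, -0.06, 0, 0, 0, -1],
  [1, -0.24, -0.06, 0, 0, 0, -1],
  [1, -0.24, -0.06, 0, 0, 0, -1],
  [1, -0.24, -0.06, 0, 0, 0, -1],
  [1, -0.24, -0.06, 0, 0, 0, -1],
  [1, -0.24, -0.06, 0, 0, 0, -1],
  [1, -0.24, -0.06, 0, 0, 0, -1],
  [1, 0, 0, 0, 0, 0, 0],
])

```text
time: 17.85
position: [0.4485, 0.0013, 0.0344]
tcp_rot: [0.207, 3.134, -0.0]
wrist_force: [-0.6, -0.1, 0.8]
finger_gap: 0.002
gripper_force: 0.0
```

```bash
python3 -c "
from h import *
arc(78);print(env.get_obs()['wrist_force']);arc(90)"
```

```text
78 [-40.2  -7.2]
here [-38.6  -9.   34.4] shift [0.08 0.06 0.01] turn 0.01
[-0.63018014 -0.12089194  0.76054508]
90 [-28.9 -12. ]
here [-38.6  -9.   34.4] shift [-0.4  -0.04  0.01] turn -1.99
```

Request:
arm_command([
  [1, -0.2, 0, 0, 0, 0, -1],
  [1, -0.15, 0, 0, 0, 0, -1],
  [1, 0, 0, 0, 0, 0, 0],
])

```text
time: 18.15
position: [0.4567, 0.0008, 0.0342]
tcp_rot: [0.119, -3.139, 0.0]
wrist_force: [0.3, -0.9, 0.8]
finger_gap: 0.008
gripper_force: 0.0
```

Request:
arm_command([
  [1, -0.06, 0, 0, 0, 0, 0],
  [1, -0.04, 0, 0, 0, 0, 0],
  [1, 0, 0, 0, 0, 0, 0],
])

```text
time: 18.45
position: [0.4574, 0.001, 0.0338]
tcp_rot: [0.116, -3.135, -0.0]
wrist_force: [-7.5, -2.0, 3.3]
finger_gap: 0.003
gripper_force: 3.8
```

Request:
arm_command([
  [1, -0.04, 0, 0, 0, 0, 0],
  [1, -0.04, 0, 0, 0, 0, 0],
  [1, 0, 0, 0, 0, 0, 0],
])

```text
time: 18.75
position: [0.4577, 0.0011, 0.0335]
tcp_rot: [0.116, -3.131, -0.001]
wrist_force: [-13.8, -4.0, 7.4]
finger_gap: 0.009
gripper_force: 7.2
```

Request:
arm_command([
  [1, -0.06, 0, 0, 0, 0, 0],
  [1, -0.06, 0, 0, 0, 0, 0],
  [1, 0, 0, 0, 0, 0, 0],
])

```text
time: 19.05
position: [0.458, 0.0014, 0.0328]
tcp_rot: [0.116, -3.125, -0.001]
wrist_force: [-22.7, -5.3, 9.2]
finger_gap: 0.006
gripper_force: 11.8
```

Request:
arm_command([
  [1, 0.4, 0, 0, 0, 0, 0],
  [1, 0.4, 0, -0.3, 0, 0, 0],
  [1, 0, 0, -1, 0, 0, 0],
  [1, 0, 0, -1, 0, 0, 0],
  [1, 0, 0, -1, 0, 0, 0],
  [1, -1, 0.2, -0.5, 0, 0, 0],
  [1, -1, 0.2, 0, 0, 0, 0],
  [1, -1, 0.2, 0, 0, 0, 0],
  [1, -1, 0, 0, 0, 0, 0],
  [1, -0.6, 0, 0, 0, 0, 0],
  [1, 0, 0, 0, 0, 0, 0],
  [1, 0, 0, 0, 0, 0, 0],
])

```text
time: 20.25
position: [0.5572, 0.0237, 0.1293]
tcp_rot: [0.122, -3.139, -0.0]
wrist_force: [0.1, -0.3, -1.2]
finger_gap: 0.006
gripper_force: 0.0
```

```bash
python3 -c "
from h import *
print(here());knob('k2');im=cv2.imread('pics/k2.png');c=env.calibration('wrist')
u,v=proj(c,[*nest_to_w(10,40),.026]).astype(int);a,b=max(u-140,0),max(v-100,0)
cv2.imwrite('pics/k2c.png',cv2.resize(im[b:b+180,a:a+260],None,fx=3,fy=3,interpolation=cv2.INTER_CUBIC))"
```

```text
[ 71.5   5.1 129.3]
red [301.  97.] 345 nest [-13.  -11.8] ang 1.546 r 55.8
red [537. 118.] 163 nest [  2.6 173. ] ang -1.681 r 129.8
```

View pics/k2c.png

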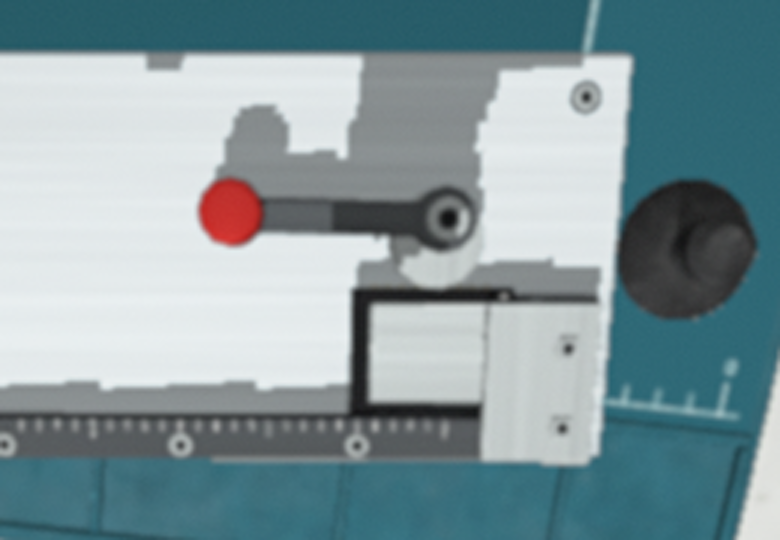

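The lever measures 1.546 rad, at its dead stop. The cam bears on the seated module, the cup has not moved, and the robot is clear, so I'm handing in.

```bash
python3 -c "
from rig import env
print(env.close_job())"
```

```text
the job is handed in; nothing more can be done
None
```

I've handed the job in: the module is seated in the corner under the lip and the cam lever is closed at about 1.55 rad by camera, but the rig returned no verdict and I couldn't measure the clamp force.

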